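# Hook up the press guard and slide out the work tray

## Task

Open the little screw press: lift its yellow-framed drop guard by the black grip on the steel bar, hook the bar's slot over the brass stud on the cross beam and let go, so that the guard hangs up by itself. Then pull the work tray by its red knob fully out to its stop, with the spool still standing upright in its nest, and leave the things around the press where they are.

Things in the scene. Friction and masses are not known exactly. Their poses are not given: they have to be found in the camera images.
- press: Grey bench screw press bolted to the table, base 175 x 180 mm, 225 mm high. Origin on the table under the ram; -x is its front (guard, bar, tray; towards the robot, yaw varies), z up. Cross beam: y +-90 mm, z 186 to 212 mm, front face at x = -36 mm. Two guide posts beside the guard reach forward to x = -58 mm, 210 mm high.
- guard (a joint): Height of the drop guard (m): 0 down, 0.055 hooked up, 0.090 top stop. A clear window in a yellow frame, 140 mm wide, 66 mm high, about 0.35 kg, sliding vertically at press x = -43 mm. It falls when let go unhooked. Down, it shuts the spool in.
- hook_bar (a joint): Lean of the slotted steel bar (rad): 0 upright, positive leans to the press's -y (right, seen from the robot), at most 0.45. Stiff pivot (0.06 N m): stays where it is left. Bar 8 mm thick (x), 28 mm wide, 0.12 kg. It passes the stud freely when it leans more than 0.28. To hook: raise the guard to 0.078 with the bar leaning, swing it upright, lower the guard to 0.055.
- bar_grip (a point): Centre of the black grip on the bar: a cylinder 18 mm in diameter, 36 mm long, lying along the press's x, sticking out to the front of the bar (press x = -68 to -104 mm), on the bar's centre line 165 mm from the pivot. Pinch it across its width (press y) from above; it may turn between the fingers as the bar swings.
- stud_mid (a point): Middle of the brass stud in front of the cross beam, where the bar hooks: 10 mm in diameter, along the press's x, 198 mm above the table, at press x = -56 mm, y = 0; its free end is at x = -67 mm.
- tray (a joint): How far the work tray is pulled out (m): 0 in, 0.090 at its stop. It slides towards the press's -x, with about 1 N of friction, and stays where it is left.
- tray_knob (a point): Middle of the upright red knob on the tray's front end: 14 mm in diameter, waist 18 mm high, 20 mm rims below and above, top at 64 mm above the table, this point at 43 mm; tray surface at 22 mm. Starts at press x = -175 mm, y = 0.
- nest (a point): Centre of the round nest on the tray, on the tray's surface, 22 mm above the table: a black ring, 41 mm inside, 5 mm high, in which the spool stands. Moves with the tray.
- spool_mid (a point): Middle (half-way up) of the tan spool with a dark disc on top, 37 mm in diameter, 26 mm high, loose in the nest, under the ram and behind the guard; z axis up.
- tape_roll: Bystander: roll of masking tape lying flat, 84 mm across, 18 mm high; origin at the centre of its underside.
- pink_jar: Bystander: jar with pink pigment and a white lid, 40 mm across, 36 mm high; origin at the centre of its underside.
- blue_jar: Bystander: jar with blue pigment and a black lid, 40 mm across, 36 mm high; origin at the centre of its underside.
- mug: Bystander: spotted mug, 92 mm across, 93 mm high; origin at the centre of its underside.
- pliers: Bystander: flat-nose pliers with red grips, lying flat, 55 x 134 x 13 mm; origin at the centre of their underside.
- bar_pivot (a point): The bar's pivot screw on the front of the guard: press x = -56 mm, y = 0, z = 50 mm plus the guard's height. The bar turns about the press's x here.
- slot_pocket (a point): On the bar's centre line, 93 mm from the pivot: where the stud's centre sits when hooked. The J-shaped slot opens on the bar's +y edge from 58 to 81 mm from the pivot (the 10 mm stud enters best at 70 mm, +-6 mm) and turns up into a pocket 16 mm wide that ends at 98 mm, closed on the +y side by a 6 mm tooth.

How it is judged (in metres and radians):
On the way, in this order (a step that is already met when the one before it is completed fails the run):
1. the guard hangs hooked on the stud, let go (value of joint guard between 0.049 and 0.061 m and value of joint hook_bar below 0.09 rad and contact force between the fingers and press below 0.3 N), for 0.3 s.
2. the tray is pulled out (value of joint tray above 0.08 m), for 0.1 s.
At the end, for the whole second after the job is handed in: The guard hangs by itself on the stud (guard height 0.049 to 0.061, bar within 0.09 rad of upright), the tray is out at least 80 of its 90 mm, and the spool stands upright (within 0.15 rad) in its nest (its middle within 20 mm of the nest's centre point, which is 13 mm below it) (value of joint guard between 0.049 and 0.061 m and value of joint hook_bar below 0.09 rad and value of joint tray above 0.08 m and distance between spool_mid and nest below 0.02 m and angle between spool_mid's own z axis and vertical below 0.15 rad); the robot touches nothing.
It fails at once if a bystander is moved more than 30 mm (distance of any of tape_roll, pink_jar, blue_jar, mug, pliers from where it was at the start of the episode above 0.03 m).
It also fails if it takes over 51 s, if anything falls off the work surface, if the arm or the gripper's body presses on something with over 40 N, if the wrist force passes 120 N, or if a joint passes its speed limit or range.

## Robot

A 7-joint arm with a two-finger parallel gripper is mounted at the origin on a cart in front of the work surface, level with it; the furniture and walls round the work are solid. World frame = base frame: x ahead of the robot, y to its left, z up, the work surface at z = 0. Lengths are in m, angles in degrees, forces in N, time in s.
With the tool pointing down it reaches from about 0.425 to 0.875 m from the base axis. Payload 4.7 kg.
Tool frame: the origin (TCP) lies midway between the tips of the shut fingers; the grasp point (between the pads) lies 19 mm behind it; z points along the fingers, x is the direction in which the jaws open and shut, and the axes are right-handed (so a half turn about z gives the same grasp; the last joint's range is limited). The gripper opens to 87 mm and grips with 3 to 60 N. Pads are 19 mm wide; open, the fingers measure 117 mm over their backs; the gripper's body (75 mm by 190 mm) begins 51 mm behind the grasp point.
Start: joints at [-70.869, 18.392, -4.016, 83.108, 1.295, 78.541, -3.26], TCP at [0.204, 0.617, 0.188] pointing down, gripper open.
Joint ranges: [-163.93, 163.93], [-17.29, 119.83], [-79.2, 71.16], [3.27, 140.29], [-89.18, 269.18], [5.43, 117.66], [-154.24, 154.24]. Speed limits (degrees/s): [147.25, 147.25, 180, 180, 180, 180, 180].

## Interface

Orientations are given as [roll, pitch, yaw] about the fixed x, y, z axes, in that order (R = Rz(yaw) Ry(pitch) Rx(roll)).
In Python, from cell import telemetry, optics, env gives the robot as it stands.
- The arm moves only by the tool arm_command, never from a script. Its arguments are lists of equal length, an entry for each row: "translation": the shift along the tool's x, y, z in cm, a list of three; "twist": the turn about the tool's z in degrees. In form: {"translation": [[x, y, z], ...], "twist": [twist, ...]}. A call has 1 to 10 rows; each row shifts and turns the pose as measured when the row begins, along the tool's axes as they then stand; what a row does not reach is not made up. A row lasts 1/8 s, in which the tool goes at most 62.5 mm and 10.7 degrees, less where a joint would pass 70% of its speed; a pose out of reach is approached as far as the arm can. A call is refused whole if a number of a shift passes 6.25 or a number of a turn 10.7, either way. A call with a gripper value outside its range is refused whole. "grip" is the opening in per cent of the stroke, from 0 (shut) to 100 (fully open), set as the call begins (left out, the last holds). The fingers move at their own pace and stop on an object; "force" is the grip in N (left out, the last holds). Time passes only in rows, so rows that do not move let the fingers close. It gives the time, the measured TCP pose, the force and the opening at its end, in the units of the state.
- telemetry.get_obs(): the state, without advancing time (a new reading comes with each control period).
- optics.read_camera(name): name is "side" or "top"; returns a dict with "img" (480x640x3 uint8, blue, green, red), "fx", "fy", "cx", "cy" (pixels), "dist" ([k1, k2, p1, p2, k3] as OpenCV has them; the pictures are not rectified), "extrinsics" (4x4, takes a point from camera to world coordinates). Camera axes: x right, y up, looking along -z (the intrinsics and any distortion apply to the point x, -y, -z); pixel columns grow to the right and rows downward; lengths in m; the calibration is good to about 2 mm. A picture is of the moment at which its call begins. There is no depth.
- env.sign_off(): hands the job in, once; it reports no verdict.
The state is a dict: "time_s": time; "qpos": joint angles; "joint_velocities": joint speeds; "effort": joint torques, N m; "tool_pos": TCP position; "tool_rot": TCP orientation; "force": force on the tool from outside, world axes, zero at the start; "wrist_torque": the same for the moment, N m; "grip_width": finger opening in m.
Only numpy, scipy, OpenCV 4.12 (cv2) and the standard library are available. Lean on these libraries where they do the work, as an engineer would, in place of code of your own. Each camera call takes 0.05 s, during which the arm holds its last target. There are 200 camera calls.

## Working session

There is one attempt and no reset: what is moved stays moved. The work goes in short steps, Python scripts to look and compute and a tool call to move; the robot and the scene stay as the last step left them, time stands still between calls to the robot, and variables do not carry over. Pictures are saved under pics/ and viewed, about 8 in all and at most 12, crops included, and the job is handed in when it is done.

Besides the shell and the picture viewer there is one more tool, called after "Request:" as name([rows], argument=value, ...), one row to a line, values as JSON. arm_command: Moves the arm, as the interface text tells. Its arguments: {"type":"object","properties":{"translation":{"type":"array","items":{"type":"array","items":{"type":"number"}}},"twist":{"type":"array","items":{"type":"number"}},"grip":{"type":"number"},"force":{"type":"number"}},"required":["translation","twist"]}

```bash
mkdir -p pics; ls; python3 - <<'E'
from cell import telemetry, optics
import cv2,numpy as np
np.set_printoptions(precision=4,suppress=True)
print(telemetry.get_obs())
for n in("side","top"):
    c=optics.read_camera(n); cv2.imwrite(f"pics/{n}0.png",c["img"])
    print(n,[c[k] for k in("fx","fy","cx","cy","dist")]); print(np.array(c["extrinsics"]))
E
```

```text
pics
{'time_s': 0.0, 'qpos': array([-70.8693,  18.4384,  -4.0144,  83.1757,   1.2946,  78.5416,
        -3.2607]), 'joint_velocities': array([-0.0516,  0.1094,  0.0714,  0.0343,  0.0636,  0.0674,  0.0661]), 'effort': array([  0.0006, -49.1274,  -0.4035, -31.2532,  -0.0638,   0.0433,
         0.0002]), 'tool_pos': array([0.2042, 0.6164, 0.1865]), 'tool_rot': array([179.9942,   0.1105,  71.6772]), 'force': array([-0.0916, -0.0584, -0.5619]), 'wrist_torque': array([ 0.0291, -0.0145, -0.014 ]), 'grip_width': 0.08653372001629484}
side [611.4296250662693, 611.4296250662693, 314.01324797665455, 233.21261610603372, array([-0.0343,  0.    ,  0.    ,  0.    ,  0.    ])]
[[-0.9979  0.0456 -0.046   0.4985]
 [-0.0644 -0.6229  0.7796  1.0365]
 [ 0.0069  0.7809  0.6246  1.0507]
 [ 0.      0.      0.      1.    ]]
top [497.0841740673718, 497.0841740673718, 314.2003346557739, 239.17395816486805, array([-0.12,  0.  ,  0.  ,  0.  ,  0.  ])]
[[-0.0188  0.9883 -0.1516  0.3637]
 [-0.9956 -0.0323 -0.0876 -0.2155]
 [-0.0915  0.1493  0.9846  1.4106]
 [ 0.      0.      0.      1.    ]]
```

View pics/side0.png

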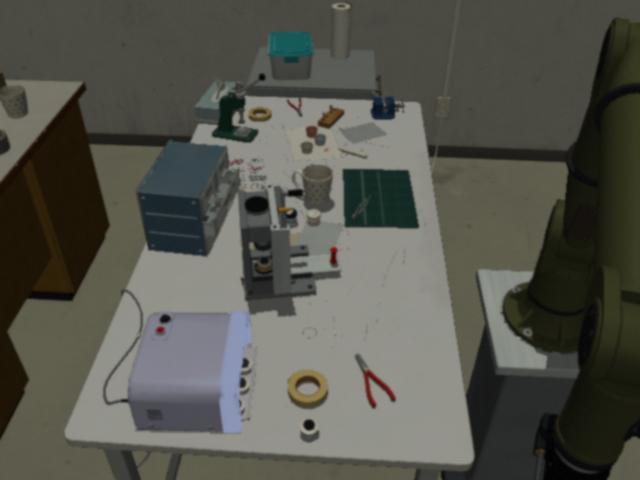

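View pics/top0.png

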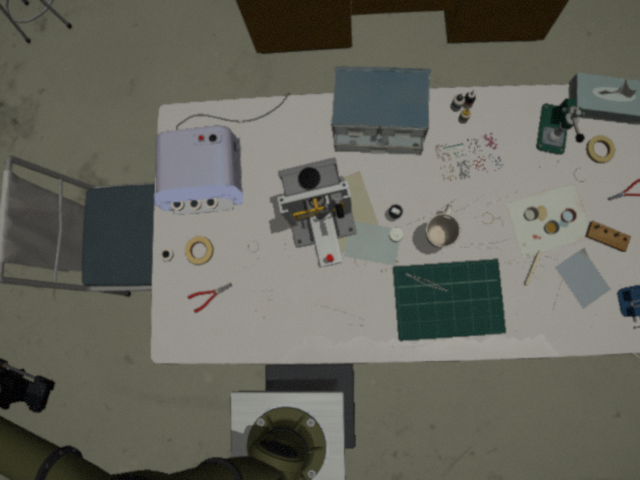

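The side view shows the press at about (270,240), with the red knob at (333,257) and the mug at (318,185). The top view shows the knob at (329,258), the beam from (282,203) to (347,184), and the black grip at about (340,210). I'll zoom in next.

```bash
cat > h.py <<'E'
import cv2,numpy as np
from cell import telemetry, optics, env
np.set_printoptions(precision=4,suppress=True)
class Cam:
    def __init__(s,n):
        c=optics.read_camera(n); s.img=c["img"]; s.E=np.array(c["extrinsics"])
        s.K=np.array([[c["fx"],0,c["cx"]],[0,c["fy"],c["cy"]],[0,0,1.]]); s.d=np.array(c["dist"],float)
    def ray(s,uv):
        x,y=cv2.undistortPoints(np.array([[uv]],float),s.K,s.d)[0,0]
        v=s.E[:3,:3]@[x,-y,-1]; return s.E[:3,3],v/np.linalg.norm(v)
    def plane(s,uv,z):
        o,v=s.ray(uv); return o+v*(z-o[2])/v[2]
    def proj(s,P):
        p=(np.atleast_2d(P)-s.E[:3,3])@s.E[:3,:3]*[1,-1,-1]
        return cv2.projectPoints(p,np.zeros(3),np.zeros(3),s.K,s.d)[0][:,0]
def tri(a,ua,b,ub):
    (o,v),(p,w)=a.ray(ua),b.ray(ub)
    t=np.linalg.lstsq(np.c_[v,-w],p-o,rcond=None)[0]
    A,B=o+t[0]*v,p+t[1]*w; return (A+B)/2,np.linalg.norm(A-B)
def blob(img,lo,hi,roi,mx=False):
    x0,y0,x1,y1=roi; h=cv2.cvtColor(img[y0:y1,x0:x1],cv2.COLOR_BGR2HSV)
    m=cv2.inRange(h,lo,hi); n,l,st,c=cv2.connectedComponentsWithStats(m)
    return [(c[i]+[x0,y0],st[i]+[x0,y0,0,0,0]) for i in np.argsort(-st[1:,4])[:3]+1]
def crop(c,roi,k,name):
    x0,y0,x1,y1=roi; i=cv2.resize(c.img[y0:y1,x0:x1],None,fx=k,fy=k,interpolation=cv2.INTER_CUBIC)
    cv2.imwrite("pics/"+name,cv2.convertScaleAbs(i,alpha=1.5))
E
python3 - <<'E'
from h import *
s,t=Cam("side"),Cam("top")
a=np.zeros((600,800,3),np.uint8)
crop(s,(225,170,355,305),4.4,"s.png"); crop(t,(265,145,365,275),4.4,"t.png")
A,B=cv2.imread("pics/s.png"),cv2.imread("pics/t.png")
A=cv2.resize(A,(430,int(430*135/130)));B=cv2.resize(B,(370,481)) 
a[:A.shape[0],:430]=A;a[:481,430:]=B;cv2.imwrite("pics/c1.png",a)
for n,c,r in(("s",s,(320,235,345,275)),("t",t,(315,245,345,272))):
    print(n,blob(c.img,(0,120,60),(8,255,255),r)[:1])
E
```

```text
s [(array([333.1918, 254.6575]), array([330, 247,   7,  17,  73]))]
t [(array([329.5714, 257.5714]), array([327, 254,   6,   8,  35]))]
```

View pics/c1.png

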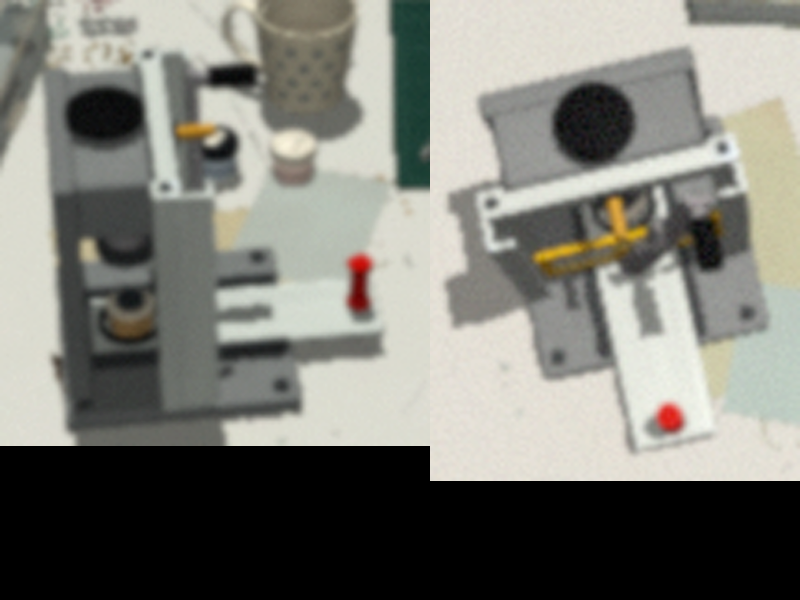

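The crop shows the bar leaning right. The grip is at side px ≈(295,193) and top px ≈(340,210). The brass stud is at side ≈(285,209) and top ≈(316,205), and the beam bolts are at top ≈(281.5,200) and (344,184.7).

```bash
python3 - <<'E'
from h import *
s,t=Cam("side"),Cam("top")
k,e=tri(s,(333.2,255.5),t,(329.6,257.8)); print("knob",k,e, t.plane((329.6,257.6),.06))
g,e=tri(s,(295.1,192.7),t,(340.1,210.4)); print("grip rough",g,e)
for n,c,r in(("s",s,(282,182,306,202)),("t",t,(334,200,347,222))):
    b=blob(c.img,(0,0,0),(180,255,45),r)[:2]; print(n,b)
b1,b2=t.plane((281.5,199.9),.212),t.plane((344,184.7),.212); print(b1,b2,np.linalg.norm(b1-b2),np.degrees(np.arctan2(*(b2-b1)[1::-1])))
c1,c2=s.plane((225+148/3.307,170+55/3.304),.212),s.plane((225+165/3.307,170+187/3.304),.212); print(c1,c2,np.linalg.norm(c1-c2),np.degrees(np.arctan2(*(c1-c2)[1::-1])))
for n,c,r in(("s",s,(276,204,292,214)),("t",t,(310,195,322,212))):
    b=blob(c.img,(8,120,70),(30,255,255),r)[:1]; print("stud",n,b)
E
```

```text
knob [ 0.5196 -0.1356  0.0427] 0.0020363969584401603 [ 0.5192 -0.1367  0.06  ]
grip rough [ 0.6179 -0.1738  0.2041] 0.0027894724078313766
s [(array([295.08  , 192.6933]), array([288, 190,  14,   6,  75]))]
t [(array([338.4737, 210.2544]), array([334, 202,  10,  16, 114]))]
[ 0.6501 -0.0287  0.212 ] [ 0.6824 -0.1856  0.212 ] 0.16020987725793234 -78.33868767205018
[ 0.679  -0.1831  0.212 ] [ 0.6486 -0.0275  0.212 ] 0.15845960701845582 -78.9311292675076
stud s [(array([283.0714, 209.2619]), array([278, 207,  12,   5,  42]))]
stud t [(array([315.5176, 205.9412]), array([310, 198,  12,  14,  85]))]
```

Request:
arm_command([
  [0,0,-6],
  [0,0,-6],
  [-4.1,4.2,-1],
  [-3.3,4.9,0],
  [-2.4,5.4,0],
  [-1.4,5.7,0],
  [-0.4,5.9,0],
  [0.6,5.9,0],
  [1.6,5.7,0],
  [0,0,0],
], twist=[0,0,10,10,10,10,10,10,10,0], grip=60)

```text
time_s: 1.55
tool_pos: [0.3959, 0.2362, 0.3207]
tool_rot: [-180.0, -0.1, -0.6]
force: [-0.5, 0.6, 0.2]
grip_width: 0.0525
```

Request:
arm_command([
  [2.8,5.1,0],
  [3.6,4.5,0],
  [4.3,3.9,0],
  [4.9,3.1,0],
  [5.4,2.2,0],
  [5.7,1.3,0],
  [5.8,0.3,0],
  [5.8,-0.7,0],
  [0,0,0],
], twist=[9.75,9.75,9.75,9.75,9.75,9.75,9.75,9.75,0])

```text
time_s: 2.68
tool_pos: [0.6172, -0.175, 0.3177]
tool_rot: [-179.9, 0.2, -79.7]
force: [-0.8, 0.5, -0.2]
grip_width: 0.0522
```

Request:
arm_command([
  [0,-0.1,4.5],
  [0,0,4.5],
  [0,0,3],
  [0,0,1.2],
  [0,0,0],
], twist=[-1.1,0,0,0,0])

```text
time_s: 3.3
tool_pos: [0.6213, -0.1644, 0.1825]
tool_rot: [-179.7, 0.5, -77.6]
force: [-0.5, 0.8, 0.3]
grip_width: 0.0524
```

```bash
python3 - <<'E'
from h import *
s,t=Cam("side"),Cam("top")
crop(s,(245,130,345,230),4,"s2.png"); crop(t,(285,150,385,250),4,"t2.png")
cv2.imwrite("pics/c2.png",np.hstack([cv2.imread("pics/s2.png"),cv2.imread("pics/t2.png")]))
o=telemetry.get_obs();print(o["tool_pos"],o["tool_rot"],o["force"])
for c in(s,t): print(c.proj([o["tool_pos"],o["tool_pos"]+[0,0,.019]]))
E
```

```text
[ 0.6221 -0.1652  0.1839] [-179.5465    0.3862  -77.5934] [-0.3268  0.7432  0.9174]
[[292.6203 201.3537]
 [292.5035 194.9363]]
[[336.9517 211.1141]
 [336.5957 209.5465]]
```

View pics/c2.png

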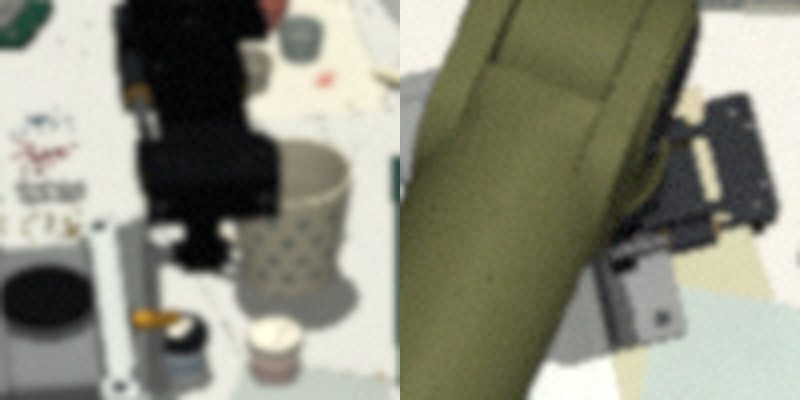

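The fingers straddle the grip but sit about 8 mm to the left of it. I'll correct that and close.

Request:
arm_command([
  [0.8,0.5,-0.2],
  [0,0,0],
], twist=[1,0])

```text
time_s: 3.65
tool_pos: [0.62, -0.1758, 0.1887]
tool_rot: [-179.3, 0.3, -78.7]
force: [0.1, -0.5, -0.0]
grip_width: 0.0522
```

Request:
arm_command([
  [0,0,0],
  [0,0,0],
  [0,0,0],
  [0,0,0],
], twist=[0,0,0,0], grip=0, force=25)

```text
time_s: 4.15
tool_pos: [0.6204, -0.1761, 0.1896]
tool_rot: [-179.2, 0.3, -78.7]
force: [0.8, -0.7, 0.9]
grip_width: 0.0199
```

Request:
arm_command([
  [0,0,-1],
  [0,0,-1.5],
  [0,0,-1.5],
  [0,0,-1.5],
  [0,0,-1.5],
  [0,0,-0.8],
  [0,0,0],
], twist=[0,0,0,0,0,0,0])

```text
time_s: 5.03
tool_pos: [0.6202, -0.177, 0.2751]
tool_rot: [-179.1, 0.2, -78.7]
force: [-0.7, 0.0, -0.3]
grip_width: 0.0002
```

```bash
python3 - <<'E'
from h import *
s=Cam("side"); t=Cam("top")
crop(s,(225,110,355,270),3.7,"s3.png")
o=telemetry.get_obs();print(o["tool_pos"],o["tool_rot"],o["force"],o["wrist_torque"],o["grip_width"])
y=np.array([.6911,-.101]);
E
```

```text
[ 0.6198 -0.1767  0.274 ] [-179.1606    0.2346  -78.6838] [-0.5299  0.8497  0.7376] [-0.1081  0.2001 -0.0183] 0.00013036926336406935
```

View pics/s3.png

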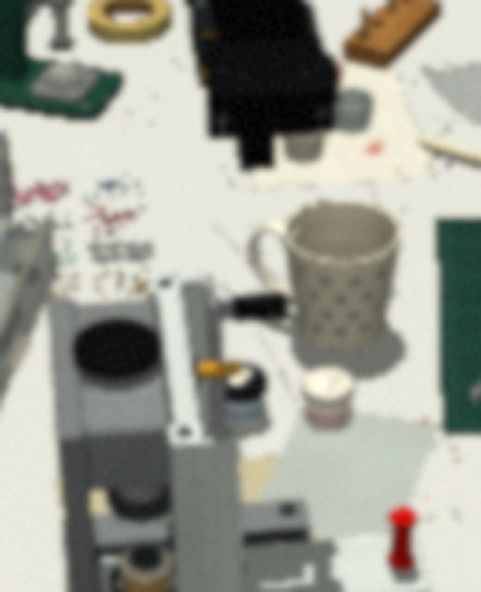

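The grip slipped out because I held it too high. The bar and guard are unchanged, with the grip still at side px (295,193). I'll regrasp about 10 mm deeper and with more force.

Request:
arm_command([
  [0,0,0],
  [0,0,0],
  [-0.3,0.1,2],
  [0,0,3],
  [0,0,3],
  [0,0,1.5],
  [0,0,0],
  [0,0,0],
], twist=[0,0,0,0,0,0,0,0], grip=60)

```text
time_s: 6.12
tool_pos: [0.6191, -0.173, 0.1754]
tool_rot: [-179.2, 0.3, -78.7]
force: [-0.7, -0.3, 0.2]
grip_width: 0.0519
```

Request:
arm_command([
  [0,0,0],
  [0,0,0],
  [0,0,0],
  [0,0,0],
], twist=[0,0,0,0], grip=0, force=40)

```text
time_s: 6.62
tool_pos: [0.6207, -0.1737, 0.1784]
tool_rot: [-179.0, 0.2, -78.7]
force: [0.4, 0.2, 0.5]
grip_width: 0.0201
```

Request:
arm_command([
  [0,0,-0.5],
  [0,0,-0.8],
  [0,0,0],
], twist=[0,0,0])

```text
time_s: 7.0
tool_pos: [0.6207, -0.1739, 0.1927]
tool_rot: [-179.0, 0.1, -78.7]
force: [-0.7, -0.7, -0.2]
grip_width: 0.0008
```

Both times the opening passed through 20 mm at a steady closing speed, so the fingers closed on nothing. I'll look at where they are.

```bash
python3 - <<'E'
from h import *
s=Cam("side")
o=telemetry.get_obs();p=o["tool_pos"];print(p,o["tool_rot"],o["force"],o["grip_width"])
for P in (p,p+[0,0,.019]):
    print(s.proj(P))
crop(s,(245,140,345,230),6,"s4.png")
E
```

```text
[ 0.6204 -0.1738  0.1922] [-178.9996    0.1643  -78.6834] [-0.271   0.4956  0.2265] 0.0004799673128831529
[[293.5865 196.5532]]
[[293.4777 190.1037]]
```

View pics/s4.png

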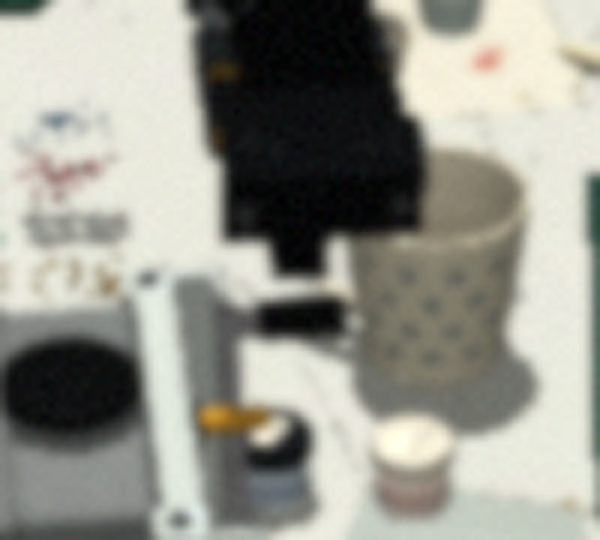

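The black fingertips appear at row ≈186, while the TCP projects to row 196.5 and the grip is at row 193. That is a mismatch of about 11 px. I'll compare with the starting picture for light-coloured tips and check the top view.

```bash
python3 - <<'E'
from h import *
s,t=Cam("side"),Cam("top")
a=cv2.imread("pics/side0.png").astype(int);d=np.abs(s.img.astype(int)-a).sum(2)
print(d[180:202,284:306])
print(cv2.cvtColor(s.img,cv2.COLOR_BGR2GRAY)[180:202,284:306])
P=[.2042,.6164,.1865]; print("start TCP in views",s.proj(P),t.proj(P))
crop(t,(0,330,120,480),3.5,"t5.png")
i=cv2.imread("pics/top0.png")[330:480,0:130]; j=cv2.imread("pics/side0.png")[380:480,510:640]
i=cv2.resize(i,None,fx=4,fy=4);j=cv2.resize(j,None,fx=2,fy=2)
o=np.zeros((600,800,3),np.uint8);o[:600,:520]=i;o[:200,530:790]=j;cv2.imwrite("pics/c5.png",cv2.convertScaleAbs(o,alpha=1.8))
E
```

```text
[[203 192 173 165 174 226 303 331 297 261 262 321 381 394 343 242 151  91
   54  32  20  14]
 [ 71  68  46  35  51 138 258 329 309 274 265 310 352 370 308 192  75  19
    4   2  10   9]
 [  2   9  13  11  12  99 237 338 350 311 275 291 334 352 288 166  56   1
   21  19  16  14]
 [ 27  25  28  27   1  81 211 328 368 340 298 286 307 325 265 153  49   8
   22  24  20  16]
 [ 30  30  33  27   9  62 183 307 373 357 315 285 287 294 251 134  37  16
   22  19  16  12]
 [ 27  29  30  31  13  42 153 265 318 298 254 221 211 215 196 121  33  15
   29  21  20  22]
 [ 26  30  32  38  17  20  96 173 198 176 143 120 106 119 104  65   9  19
   25  26  19  18]
 [ 29  29  30  33  27   6  29  64  71  56  33  13  10  18  16   8  11  26
   31  22  16  14]
 [ 24  23  29  32  25  25  15   2   6   5  15  11  20  15  13  19  23  25
   26  29  18  21]
 [ 16  19  23  22  26  20  26  18  15  11   8  13  10   7   5   7  14  13
   19  23  16  16]
 [ 22   8   4   1   3  10  12   1   3   2   3   4   5   3   5   7   6   7
   14  14  18  17]
 [ 68  58  51  44  24   8  12   7  12   9  19  17  12   3  15  19   5   2
   
[... 2356 characters left out ...]
 68  53  39  36  37  38  39  34  29  24  26  30  33  34  43
   64  78  78  71]
 [ 76  95 107 107  93  83  79  84  85  83  78  67  57  52  54  55  60  73
   87  86  77  66]
 [ 88 117 135 138 131 124 123 125 129 127 119 108  96  84  76  75  76  90
  100  93  79  68]
 [ 92 123 145 152 151 148 147 149 148 148 145 138 128 115 101  92  89  90
   90  85  77  69]
 [ 91 123 146 154 154 153 155 154 155 154 150 148 147 141 130 120 111 104
   92  83  76  71]
 [ 88 121 144 154 155 155 156 155 156 153 149 149 152 151 147 144 139 129
  114  97  82  74]
 [ 85 121 145 154 154 157 155 155 155 155 152 148 150 153 155 153 153 148
  136 115  88  76]]
start TCP in views [[536.4731 534.7058]] [[ 45.3316 377.5868]]
```

View pics/c5.png

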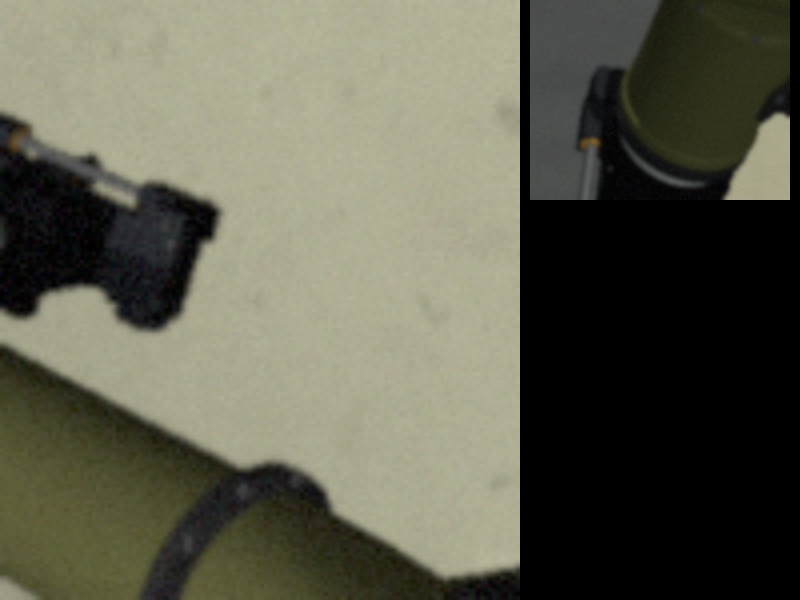

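The start view shows only the gripper body, at about (41,394). The earlier top crop shows the body's right end at about px (372,174) to (379,204), which I can test against the reported TCP.

```bash
python3 - <<'E'
from h import *
t=Cam("top");s=Cam("side")
y=np.radians(-77.6);ax=np.array([np.cos(y),np.sin(y)]);ay=np.array([np.sin(y),-np.cos(y)])
for z in(.25,.28,.31,.34):
    print(z,[((t.plane(p,z)[:2]-[.6221,-.1652])@ax,(t.plane(p,z)[:2]-[.6221,-.1652])@ay) for p in((372.5,173.8),(379.5,203.8))])
o=telemetry.get_obs();print(o["qpos"],o["tool_pos"],o["force"])
E
```

```text
0.25 [(np.float64(0.10447821378708763), np.float64(-0.0532594193540398)), (np.float64(0.10186293501700408), np.float64(0.02230406688893917))]
0.28 [(np.float64(0.10161337809315335), np.float64(-0.0450796538705576)), (np.float64(0.09906569815359893), np.float64(0.028530693242797243))]
0.31 [(np.float64(0.09874854239921912), np.float64(-0.036899888387075405)), (np.float64(0.09626846129019376), np.float64(0.03475731959665543))]
0.34 [(np.float64(0.09588370670528484), np.float64(-0.02872012290359322)), (np.float64(0.09347122442678853), np.float64(0.0409839459505136))]
[-20.0227  20.3655  43.4707  85.992  -14.8132  78.6191 -54.2591] [ 0.6199 -0.1735  0.1913] [-0.8694 -0.124  -0.3177]
```

The body's centre agrees laterally with the reported TCP, so the lateral position is right. The fingers really sit about 30 mm higher than the reading implies. I'll open, go down in steps and check with the picture.

Request:
arm_command([
  [0,0,-0.5],
  [0,0,-0.5],
  [0,0,0],
  [0,0,0],
], twist=[0,0,0,0], grip=60)

```text
time_s: 7.75
tool_pos: [0.6197, -0.1736, 0.2019]
tool_rot: [-179.1, 0.2, -78.7]
force: [-0.3, -0.7, 0.0]
grip_width: 0.0325
```

Request:
arm_command([
  [0,0,1.5],
  [0,0,1.5],
  [0,0,1],
  [0,0,0.5],
  [0,0,0],
], twist=[0,0,0,0,0])

```text
time_s: 8.38
tool_pos: [0.6193, -0.1728, 0.1518]
tool_rot: [-179.3, 0.3, -78.7]
force: [-0.5, 0.7, -0.8]
grip_width: 0.052
```

```bash
python3 - <<'E'
from h import *
s=Cam("side")
o=telemetry.get_obs();p=o["tool_pos"];print(p,o["tool_rot"],o["force"],o["grip_width"])
print(s.proj(p))
crop(s,(245,140,345,230),6,"s6.png")
E
```

```text
[ 0.6195 -0.1729  0.1521] [-179.2352    0.2451  -78.6812] [-0.492  -0.2053  0.0627] 0.05224712772026517
[[294.1631 210.0527]]
```

View pics/s6.png

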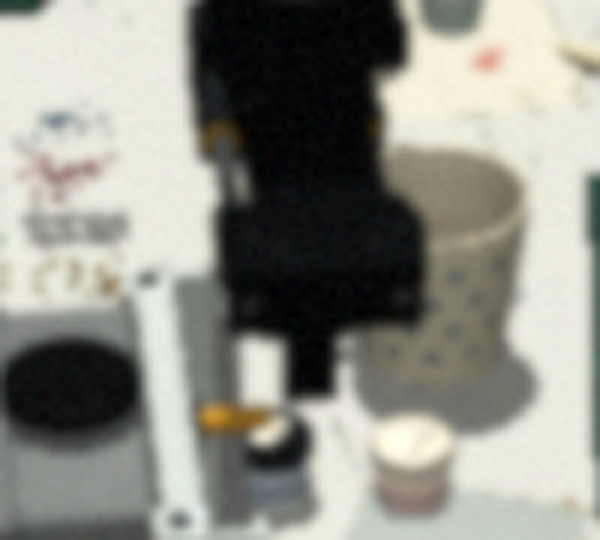

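The near fingertip is now at row ≈206, about 19 mm below the grip at its depth. Closing with enough time.

Request:
arm_command([
  [0,0,0],
  [0,0,0],
  [0,0,0],
  [0,0,0],
  [0,0,0],
  [0,0,0],
  [0,0,0],
], twist=[0,0,0,0,0,0,0], grip=0, force=30)

```text
time_s: 9.3
tool_pos: [0.6204, -0.1732, 0.1537]
tool_rot: [-179.1, 0.2, -78.7]
force: [0.2, -0.6, -0.5]
grip_width: 0.0169
```

Gripped at 17 mm, with lean asin(56.8/165) ≈ 0.35. Lifting by 78 mm.

Request:
arm_command([
  [0,0,-1],
  [0,0,-1.5],
  [0,0,-1.5],
  [0,0,-1.5],
  [0,0,-1.2],
  [0,0,0],
], twist=[0,0,0,0,0,0])

```text
time_s: 10.05
tool_pos: [0.6202, -0.1721, 0.2248]
tool_rot: [-179.0, 0.2, -78.6]
force: [1.1, 0.4, -4.1]
grip_width: 0.0171
```

Request:
arm_command([
  [0,0,-0.7],
  [0,0,0],
  [-1.4,0,-0.43],
  [-1.4,0,-0.3],
  [0,0,0],
], twist=[0,0,0,0,0])

```text
time_s: 10.68
tool_pos: [0.6148, -0.1454, 0.2394]
tool_rot: [-179.0, 0.0, -78.7]
force: [1.8, -0.3, -4.0]
grip_width: 0.0175
```

```bash
cat > st.py <<'E'
from h import *
o=telemetry.get_obs();p=o["tool_pos"];d=p[:2]-[.6911,-.101];y=np.radians(11.4)
px,py=d@[np.cos(y),np.sin(y)],d@[-np.sin(y),np.cos(y)]
a=np.arcsin(-py/.165);h=p[2]-.1537+.155-.165*np.cos(a)
print(o["time_s"],p,"px,py",px,py,"lean",a,"h",h,o["force"],o["tool_rot"],o["grip_width"])
E
python3 st.py
```

```text
10.675 [ 0.6148 -0.1454  0.2394] px,py -0.08353637601752453 -0.028407075575392755 lean 0.17302614714663694 h 0.07813200628453498 [ 1.7674 -0.3456 -3.9573] [-178.9735    0.0204  -78.6686] 0.01753014112569396
```

Request:
arm_command([
  [-1.0,0,-0.13],
  [-1.0,0,-0.07],
  [-0.8,0,-0.03],
  [0,0,0],
], twist=[0,0,0,0])

```text
time_s: 11.18
tool_pos: [0.6094, -0.1182, 0.2418]
tool_rot: [-178.9, -0.1, -78.7]
force: [3.6, -1.0, -3.9]
grip_width: 0.0167
```

```bash
python3 st.py; python3 - <<'E'
from h import *
s=Cam("side"); crop(s,(235,140,335,265),4.5,"s7.png")
E
```

```text
11.175 [ 0.6094 -0.1182  0.2418] px,py -0.08352914238900426 -0.000698615721502608 lean 0.004234047326500403 h 0.07814434040438048 [ 3.6082 -1.0078 -3.8934] [-178.9038   -0.1481  -78.7407] 0.016730149092548594
```

View pics/s7.png

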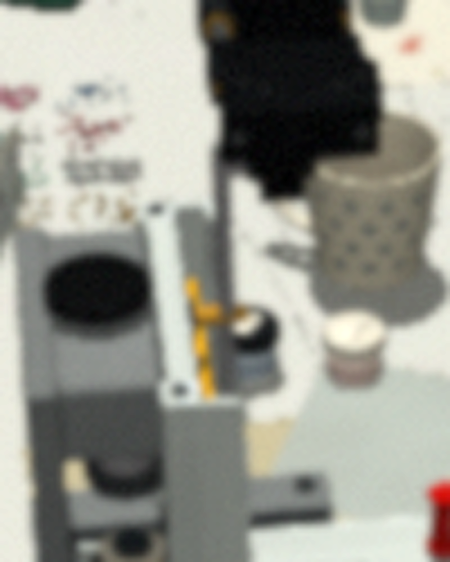

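The bar is upright in line with the stud (stud end at about (235,313) in the crop) and the guard's yellow frame is raised. No jamming force shows, so I'll lower it into the pocket.

Request:
arm_command([
  [0,0,0.8],
  [0,0,0.8],
  [0,0,0.7],
  [0,0,0],
], twist=[0,0,0,0])

```text
time_s: 11.72
tool_pos: [0.6097, -0.119, 0.2216]
tool_rot: [-178.8, -0.0, -78.8]
force: [1.5, 0.2, -3.4]
grip_width: 0.0172
```

```bash
python3 st.py
```

```text
11.725 [ 0.6097 -0.119   0.2216] px,py -0.08332019284940796 -0.00155304950915867 lean 0.00941256025333308 h 0.05791055871561149 [ 1.4938  0.1773 -3.429 ] [-178.767    -0.0312  -78.8388] 0.01717638472656102
```

Request:
arm_command([
  [0,0,0.3],
  [0,0,0.3],
  [0,0,0],
], twist=[0,0,0])

```text
time_s: 12.1
tool_pos: [0.6099, -0.1189, 0.2217]
tool_rot: [-178.5, 0.1, -78.9]
force: [1.6, -0.4, -3.8]
grip_width: 0.0175
```

```bash
python3 st.py
```

```text
12.1 [ 0.6099 -0.1189  0.2217] px,py -0.08309750732561955 -0.0015339623183910436 lean 0.009296875247418788 h 0.05798371809807501 [ 1.6263 -0.4443 -3.7731] [-178.5271    0.1281  -78.8552] 0.017465479903703004
```

Request:
arm_command([
  [0,0,0.8],
  [0,0,0],
], twist=[0,0])

```text
time_s: 12.35
tool_pos: [0.6109, -0.1187, 0.2207]
tool_rot: [-178.2, 0.3, -78.9]
force: [2.1, -0.4, -5.5]
grip_width: 0.0174
```

```bash
python3 st.py
```

```text
12.35 [ 0.6109 -0.1187  0.2207] px,py -0.08215763895279611 -0.0015379746228041354 lean 0.009321193297533 h 0.056965158707778046 [ 2.09   -0.3503 -5.4506] [-178.199     0.2704  -78.8535] 0.01736030965256994
```

```bash
python3 - <<'E'
from h import *
o=telemetry.get_obs()
for k in("qpos","effort","force","wrist_torque","tool_rot"): print(k,o[k])
s=Cam("side");t=Cam("top"); crop(s,(235,140,335,265),4.5,"a.png"); crop(t,(270,150,370,275),4.5,"b.png")
o=np.zeros((562,800,3),np.uint8); a,b=[cv2.imread(f"pics/{n}.png") for n in"ab"]
cv2.imwrite("pics/c8.png",np.hstack([a[:, :400],b[:, :400]]))
E
```

```text
qpos [-26.0632  15.3921  43.0655  87.554  -11.6877  79.7755 -61.0824]
effort [  0.1487 -40.6054   6.7491 -33.7045  -0.1095   0.3695  -0.0358]
force [ 2.09   -0.3503 -5.4506]
wrist_torque [-0.1063 -0.1134  0.0186]
tool_rot [-178.199     0.2704  -78.8535]
```

View pics/c8.png

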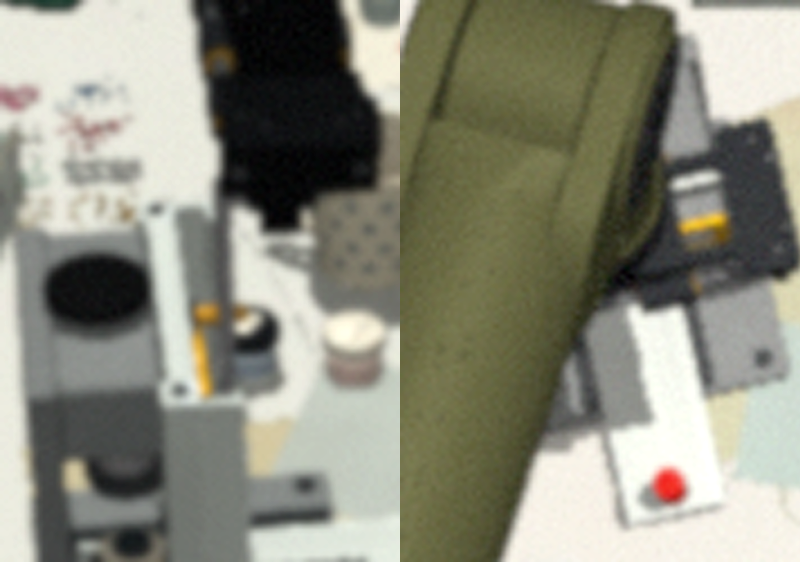

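The tip moved 24 mm down in the picture, which matches a guard height of about 0.055, and the bar is upright. If the stud is in the slot, releasing can only drop the guard the last millimetre or two into the pocket. Opening.

Request:
arm_command([
  [0,0,0],
  [0,0,0],
  [0,0,0],
  [0,0,0],
], twist=[0,0,0,0], grip=50)

```text
time_s: 12.95
tool_pos: [0.6092, -0.1185, 0.2171]
tool_rot: [-178.5, 0.3, -78.9]
force: [-0.5, 0.6, 0.2]
grip_width: 0.0418
```

```bash
python3 st.py
```

```text
12.95 [ 0.6092 -0.1185  0.2171] px,py -0.0837301755618767 -0.0010107813632119294 lean 0.006125985971456145 h 0.053428416212838364 [-0.5289  0.599   0.1916] [-178.5329    0.3041  -78.8777] 0.04183605548489497
```

Request:
arm_command([
  [0,0,-2],
  [0,0,-4],
  [0,0,-4],
  [0,0,0],
], twist=[0,0,0,0])

```text
time_s: 13.45
tool_pos: [0.6069, -0.12, 0.3239]
tool_rot: [-178.4, 0.2, -78.9]
force: [0.0, 0.6, -0.2]
grip_width: 0.0437
```

```bash
python3 st.py; python3 - <<'E'
from h import *
s=Cam("side"); crop(s,(235,130,335,265),4.4,"s9.png")
E
```

```text
13.45 [ 0.6069 -0.12    0.3239] px,py -0.08633617552384369 -0.0019828189363962465 lean 0.012017373713638237 h 0.1602615025243097 [ 0.0213  0.5887 -0.1804] [-178.427     0.2349  -78.9041] 0.04365540887485647
```

View pics/s9.png

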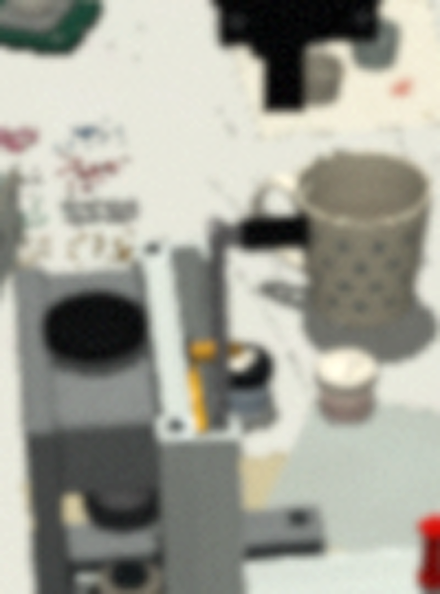

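The guard stays up and the bar is upright, with the grip at side px ≈(297,183.5). I'll check that number against hooked and unhooked heights.

```bash
python3 - <<'E'
from h import *
s=Cam("side")
y=np.radians(11.4);R=np.array([[np.cos(y),-np.sin(y)],[np.sin(y),np.cos(y)]])
for h in(.045,.055,.065):
  for a in(0,.1): 
    P=np.r_[[.6911,-.101]+R@[-.086,-.165*np.sin(a)],.05+h+.165*np.cos(a)]; print(h,a,s.proj(P))
print([b[0] for b in blob(s.img,(0,0,0),(180,255,45),(287,176,306,192))][:1])
E
```

```text
0.045 0 [[296.9013 186.6109]]
0.045 0.1 [[296.1038 182.9101]]
0.055 0 [[296.8556 182.9756]]
0.055 0.1 [[296.0551 179.293 ]]
0.065 0 [[296.8095 179.3079]]
0.065 0.1 [[296.0059 175.644 ]]
[array([297.2551, 182.449 ])]
```

Measured row 182.4 and column 297.3 match height ≈0.055 and lean ≈0, so the guard is hooked. Now the knob.

Request:
arm_command([
  [-0.2,4.5,0],
  [0,4.6,0],
  [0,0,0],
  [0,0,5],
  [0,0,6],
  [0,0,6],
  [0,0,5],
  [0,0,0],
], twist=[0,0,0,0,0,0,0,0])

```text
time_s: 14.55
tool_pos: [0.5171, -0.1291, 0.0864]
tool_rot: [-179.2, 0.4, -78.6]
force: [0.5, -0.1, 0.4]
grip_width: 0.0436
```

```bash
python3 st.py
```

```text
14.55 [ 0.5171 -0.1291  0.0864] px,py -0.1761229831934842 0.006864847134154447 lean -0.041617146498052884 h -0.07713363622347236 [ 0.4778 -0.0672  0.4234] [-179.1592    0.4125  -78.6388] 0.04361271032513756
```

Request:
arm_command([
  [0.6,0,0],
  [0,0,3],
  [0,0,2.5],
  [0,0,0],
], twist=[0,0,0,0])

```text
time_s: 15.05
tool_pos: [0.5279, -0.1368, 0.0392]
tool_rot: [-178.4, 0.2, -78.6]
force: [0.4, -0.0, 0.3]
grip_width: 0.0435
```

```bash
python3 st.py; python3 - <<'E'
from h import *
s=Cam("side"); p=telemetry.get_obs()["tool_pos"]
k=np.array([.5196,-.1356,.043])
print("tcp proj",s.proj(p),"knob",s.proj(k),"knob top",s.proj(k+[0,0,.021]),"tray",s.proj(k-[0,0,.021]))
crop(s,(295,195,370,285),6.5,"s10.png")
g=cv2.cvtColor(s.img,cv2.COLOR_BGR2GRAY);print(g[215:275:2,326:344:2])
E
```

```text
15.05 [ 0.5279 -0.1368  0.0392] px,py -0.16706982153074587 -0.0028566228919495924 lean 0.017313731008092165 h -0.12451073746523159 [ 0.3776 -0.0283  0.266 ] [-178.3747    0.1596  -78.5748] 0.04351582322303914
tcp proj [[329.0596 255.5138]] knob [[332.8132 255.321 ]] knob top [[333.0329 248.9617]] tray [[332.5971 261.5727]]
[[  4   3   6   3   5   3   4   5   2]
 [  9   4   5   2   6   4   7   4   1]
 [ 21   3   6   5   4   3   6   5   7]
 [ 36   7   7   5   7   8   6   8   9]
 [ 23   8  11  10  10  11   7   8  11]
 [ 10   9   9   9   8  12  10   9   9]
 [  9  11  10  14  11  11  11  12  11]
 [ 12  12  13  13  11  10  10  12  10]
 [ 15  15  10  11  12  12   9  10   5]
 [ 13  10  12  14   9  10  11  12  12]
 [ 12   9   9  11  13  13  11   8   9]
 [  7   7   8   6   8   7   6   6   6]
 [  9   6   6   4   4   3   3   4   3]
 [ 19  11   5   5   5   5   5   5   4]
 [ 13   8   6   5   4   6  10  13  17]
 [ 49  31  10   6   5  12  68  98 102]
 [125  87  16   5   3  23 115 156 157]
 [137  97  18   5   4  31 119 149 153]
 [137  97  24   7   7  47 131 155 160]
 [131 110  68  28  24  83 148 159 161]
 [ 94  91  69  33  30  74 125 132 134]
 [ 76  76  57  30  29  56  77  81  82]
 [ 76  74  48  28  28  51  74  76  79]
 [ 79  73  45  27  31  46  71  76  78]
 [ 78  76  64  48  47  63  78  78  78]
 [ 85 111 108  80  73  78 103  89  77]
 [ 87 123 113  81  77  79  86  82  77]
 [ 82  81  81  81  83  83  82  78  77]
 [ 90  84  81  79  81  85  82  78  78]
 [ 78  77  77  75  77  77  79  89  83]]
```

View pics/s10.png

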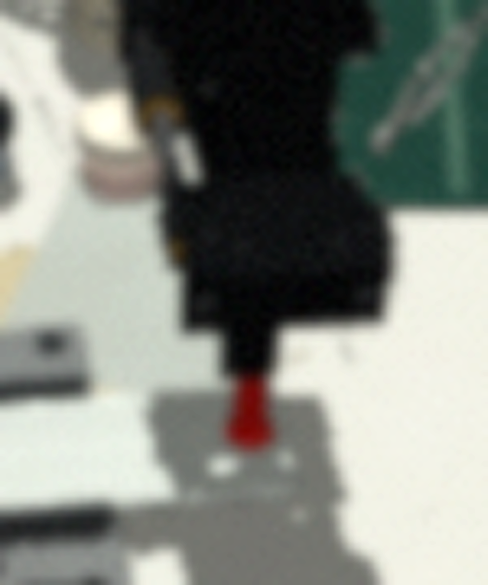

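The near fingertip is at row ≈253, with the red knob standing directly below it. The tip is about 35 mm too high, so I'll go down 3.3 cm and close.

Request:
arm_command([
  [-0.2,0.3,1.5],
  [0,0,1.5],
  [0,0,0.3],
  [0,0,0],
], twist=[0,0,0,0])

```text
time_s: 15.6
tool_pos: [0.5296, -0.1358, 0.0087]
tool_rot: [-177.9, 0.1, -78.6]
force: [0.7, -0.2, -0.0]
grip_width: 0.0434
```

```bash
python3 st.py; python3 - <<'E'
from h import *
s=Cam("side"); g=cv2.cvtColor(s.img,cv2.COLOR_BGR2GRAY);print(g[240:274:2,322:346:2])
print(blob(s.img,(0,120,60),(8,255,255),(315,235,350,280))[:1])
E
```

```text
15.6 [ 0.5296 -0.1358  0.0087] px,py -0.16522456754098683 -0.002139471369752898 lean 0.012966856520139446 h -0.15496070200323714 [ 0.668  -0.1899 -0.0282] [-177.9038    0.0719  -78.5592] 0.043432224688177326
[[ 13   8  12  11   8  12  12   9  10  10  10  12]
 [ 20  13  13  13  14  14  12   9   9   8  12   9]
 [ 32  12  13  12  12  13  12  12   9  12  12  11]
 [ 62  14  10  11   8  11  10  10  11  10  11  10]
 [ 93  16  11   7   7   9   8   4   8   7   6   3]
 [ 93  19  13   4   5   8   5   2   4   5   4   3]
 [ 74  19  20   8   4   5   5   6   5   3   3   5]
 [ 58  10  11   8   6   7   7   4  14  16  19  37]
 [ 58  47  42  21   4   5   5  20  52  61  68 112]
 [ 75  75  70  33   8   6   7  29  69  77  79 125]
 [ 79  79  70  32   6   6   8  35  71  78  80 112]
 [ 83  82  84  63  44  26  26  56  99  85  79  98]
 [ 95  91 123 132  97  64  61  77 105  85  78  81]
 [ 85  91  93  99  83  78  76  78  79  78  77  80]
 [ 84  84  80  77  79  78  78  81  79  76  77  79]
 [ 90  85  86  82  81  82  87  88  87  80  77  80]
 [ 85  86  83  79  78  75  79  78  77  77  78  79]]
[(array([333., 263.]), array([332, 263,   3,   1,   3]))]
```

Request:
arm_command([
  [0,0,0.8],
  [0,0,0],
  [0,0,0],
  [0,0,0],
  [0,0,0],
  [0,0,0],
  [0,0,0],
  [0,0,0],
], twist=[0,0,0,0,0,0,0,0], grip=0, force=20)

```text
time_s: 16.65
tool_pos: [0.5298, -0.1326, 0.0007]
tool_rot: [-177.9, 0.3, -78.5]
force: [-0.7, 1.8, -0.0]
grip_width: 0.0168
```

```bash
python3 st.py
```

```text
16.65 [ 0.5298 -0.1326  0.0007] px,py -0.16439994035338784 0.0009548649135003096 lean -0.00578709238380933 h -0.16300425885292258 [-0.706   1.764  -0.0295] [-177.9038    0.3345  -78.4916] 0.01680202915597318
```

Gripped at 17 mm. Pulling out gently.

Request:
arm_command([
  [0,0.7,0],
  [0,1.0,0],
  [0,1.0,0],
  [0,1.0,0],
  [0,1.0,0],
  [0,1.0,0],
  [0,1.0,0],
  [0,0.8,0],
  [0,0,0],
], twist=[0,0,0,0,0,0,0,0,0])

```text
time_s: 17.77
tool_pos: [0.4539, -0.1476, 0.0006]
tool_rot: [-177.4, 0.5, -78.5]
force: [-0.9, 1.7, 2.9]
grip_width: 0.0163
```

```bash
python3 st.py
```

```text
17.775 [ 0.4539 -0.1476  0.0006] px,py -0.24171272434012298 0.0011548186314281185 lean -0.006998957937534034 h -0.1630650685152194 [-0.8654  1.7147  2.8992] [-177.4415    0.4594  -78.535 ] 0.016338440664329615
```

Request:
arm_command([
  [0,0.7,-0.1],
  [0,0.7,-0.1],
  [0,0.5,0],
  [0,0,0],
], twist=[0,0,0,0])

```text
time_s: 18.27
tool_pos: [0.4431, -0.1502, 0.0012]
tool_rot: [-176.3, 0.0, -78.5]
force: [0.3, -0.3, -3.1]
grip_width: 0.0167
```

```bash
python3 st.py
```

```text
18.275 [ 0.4431 -0.1502  0.0012] px,py -0.2528794140951079 0.0007577895070852553 lean -0.004592679824629941 h -0.16248689419366505 [ 0.2957 -0.2748 -3.06  ] [-176.2551    0.0315  -78.5041] 0.016731350190063814
```

Request:
arm_command([
  [0,0,0],
  [0,0,0],
  [0,0,0],
  [0,0,0],
  [0,0,-2],
  [0,0,-4],
  [0,0,-5],
  [0,0,0],
], twist=[0,0,0,0,0,0,0,0], grip=60)

```text
time_s: 19.27
tool_pos: [0.4321, -0.155, 0.113]
tool_rot: [-176.6, -0.1, -78.7]
force: [0.5, 0.2, -0.9]
grip_width: 0.0523
```

```bash
python3 st.py; python3 - <<'E'
from h import *
s=Cam("side")
y=np.radians(11.4);R=np.array([[np.cos(y),-np.sin(y)],[np.sin(y),np.cos(y)]])
W=lambda p:np.r_[[.6911,-.101]+R@p[:2],p[2]]
b=blob(s.img,(0,120,60),(8,255,255),(340,230,400,300))[:1];print("knob",b)
for d in(.08,.09): print(d,"knob exp",s.proj(W([-.175-d,0,.043])),"spool top exp",s.proj(W([-d,0,.048])),"mid",s.proj(W([-d,0,.035])))
print("grip",blob(s.img,(0,0,0),(180,255,45),(287,176,306,192))[:1])
crop(s,(235,160,380,290),4.5,"s11.png")
E
```

```text
19.275 [ 0.4321 -0.155   0.113 ] px,py -0.2645706896454567 -0.0017680307023735294 lean 0.010715542653830897 h -0.05068236230713774 [ 0.497   0.2372 -0.9238] [-176.6387   -0.0823  -78.7182] 0.05227179185231583
knob [(array([367.9722, 253.1111]), array([365, 245,   7,  16,  72]))]
0.08 knob exp [[363.9293 252.7276]] spool top exp [[295.4092 256.9338]] mid [[295.4718 260.8419]]
0.09 knob exp [[367.7904 252.4049]] spool top exp [[299.3775 256.6044]] mid [[299.4191 260.5115]]
grip [(array([297.4468, 182.4681]), array([290, 179,  16,   7,  94]))]
```

The knob matches 0.090 out (column 368.0 against 367.8 expected) and the guard grip hasn't moved. The picture limit is reached, so I'll check the spool and bystanders numerically.

```bash
python3 - <<'E'
from h import *
s=Cam("side");t=Cam("top")
print("tan",blob(s.img,(8,70,60),(25,255,200),(280,245,320,280))[:2]); print("dark",blob(s.img,(0,0,0),(180,255,60),(285,245,315,275))[:2])
g=cv2.cvtColor(s.img,cv2.COLOR_BGR2GRAY);print(g[246:276:2,284:316:2])
o=np.zeros((2,0));a=cv2.imread("pics/side0.png").astype(int);d=np.abs(s.img.astype(int)-a).sum(2)>90
for n,r in dict(mug=(300,160,340,205),pink=(305,206,325,228),blue=(284,205,297,224),tape=(280,365,335,410),pliers=(350,345,400,410)).items(): print(n,d[r[1]:r[3],r[0]:r[2]].mean())
E
```

```text
tan [(array([300.0857, 265.3714]), array([295, 264,  12,   4,  35]))]
dark [(array([299.7778, 267.3968]), array([290, 262,  19,   9,  63])), (array([300.    , 256.5278]), array([297, 254,   7,   6,  36]))]
[[ 80  81  81  93 103 101 102  96  82  60  72  93 121 132 133 133]
 [ 79  80  80  84  92  91  91  90  75  50  61  86 112 131 132 133]
 [ 80  80  82  85  90  91  92  91  89  85  86  91 109 133 133 133]
 [ 80  81  82  85  87  87  84  80  78  79  74  72  92 129 134 134]
 [ 82  81  81  73  55  63  68  53  45  54  63  52  83 129 135 135]
 [ 81  80  79  69  67 117  88  39  36  40  90 118 125 147 150 148]
 [ 80  81  81 106 123 146  87  37  34  36  87 147 143 149 149 150]
 [ 80  79  81  94  87 139 121  69  63  68 118 138  97 136 152 152]
 [ 81  81  79  63  67 104 133 140 143 140 126  97  65 119 152 155]
 [ 79  81  80  59  89  79  71  90  96  87  65  62  56 108 151 152]
 [ 80  81  80  62  56  57  53  57  56  53  50  44  43 114 151 153]
 [ 80  81  81  95  78  36  37  46  46  43  29  39  89 140 152 153]
 [ 80  80  80 101 131 103  75  47  47  47  55 106 138 144 148 150]
 [ 81  82  79  86 127 128 119 105 100  97  87  94  91  85 106 117]
 [ 81  82  81  68  65  59  53  49  44  39  36  31  28  31  53  75]]
mug 0.03666666666666667
pink 0.0
blue 0.044534412955465584
tape 0.0
pliers 0.0
```

The dark disc is at (300.0,256.5), against (299.4,256.6) expected, and centred over the ring at column 299.8. The spool is upright in its nest and the bystanders haven't moved. Handing in.

```bash
python3 -c "
from cell import env
print(env.sign_off())"
```

```text
the job is handed in; nothing more can be done
None
```

I lifted the guard by its grip, swung the bar upright onto the stud, lowered it and let go. Then I pulled the tray out to its stop by the red knob, released it, moved clear and handed the job in at about 19.5 s. No verdict was reported.

**Last checks, all from the side camera:**
- **Guard:** the grip was at pixel (297.4, 182.5), where (296.9, 183.0) was expected for a guard height of 0.055 and the bar upright.
- **Tray:** the knob's column was 368.0, where 367.8 was expected at 0.090 m out.
- **Spool:** its dark top disc was at (300.0, 256.5), where (299.4, 256.6) was expected, and centred in the nest ring.
- **Bystanders:** the picture areas around all five were essentially unchanged from the start.

**What went wrong or disagreed:**
- **Missed grasps:** the first two grasps of the bar closed on nothing. The fingertips appeared 25–30 mm higher in the pictures than the reported TCP, so I corrected the height from the pictures.
- **Lowering onto the stud:** the tool stopped following small downward steps and still showed a load of about 4–5 N. I let go because the picture showed the bar already about 24 mm lower, and it stayed hooked.
- **Viewer limit:** it refused a 13th picture, so the last spool and bystander checks are from pixel values, not by eye.

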